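Close up the row of oil bottles

TASK

Three oil bottles lie on their sides in the wooden display tray and one of them has been left apart from the other two. Keeping your fingertips on the top of that bottle, roll it gently across the mat until it lies alongside the pair, touching its nearest neighbour or only a few millimetres from it, without shoving the pair along. Do not grip, lift, drag or push it from the side, and leave everything else as it is.

Things in the scene. Friction and masses are not known exactly. Their poses are not given: they have to be found in the camera images.
- stray: The dark green oil bottle to roll, lying alone, 50-135 mm clear of the pair on either side, roughly parallel: 68 mm diameter, straight body 170 mm, 265 mm with neck, 0.85 kg. Origin on its axis half-way along the straight body, 34 mm above the mat (balance point within 5 mm); x from base to cap. Rolls without slip (top moves twice as far as the axis); stops within 10 mm if let go at 0.05 m/s.
- pair_a: One bottle of the pair, the same kind: dark green glass with paper label and black cap, lying on its side on the cork, 68 mm in diameter, 265 mm long. Origin on its axis half-way along its 170 mm straight body, 34 mm above the mat; x from base to cap. Loose, free to roll if pushed.
- pair_b: The other bottle of the pair, the same kind, lying parallel beside pair_a, 1 mm clear of it (axes 69 mm apart); loose, origin and axes as for pair_a.
- tray: Fixed wooden display tray, 320 mm (its x) by 550 mm (its y), walls 10 mm thick, 36 mm high, lined with cork. Origin at the centre of its underside, on the counter; the cork's face is 12 mm and the tops of the lying bottles 80 mm above it. The bottles lie along the tray's x and side by side along its y.
- jar: Amber preserve jar with a brass lid standing in the tray on the far side of the pair from the stray bottle, 64 mm across, 95 mm tall; origin at the centre of its underside. Leave alone.
- casserole: Wide terracotta bowl on the counter to the right, 230 mm across, 85 mm tall; origin at the centre of its underside. Leave alone.
- loaf: Small bread loaf, 170 mm long, 82 mm thick, on a white cutting board to the left; origin at the centre of its underside. Leave alone.
- tin: Food tin standing on the counter to the right, 74 mm across, 108 mm tall; origin at the centre of its underside. Leave alone.

How it is judged (in metres and radians):
On the way:
1. the fingertips rest on the top of the stray bottle (contact force between the fingers and stray above 0.5 N and height (world z) of the grasp point above 0.085 m and not (horizontal distance between stray and pair_a below 0.076 m or horizontal distance between stray and pair_b below 0.076 m)), for 0.1 s.
At the end, for the whole second after the job is handed in: The stray bottle lies at rest on the mat alongside the pair: axis less than 76 mm from that of its neighbour (a gap under 8 mm), within 0.12 rad of the tray's x axis; the pair's bottles are each within 10 mm and the other things within 15 mm of where they were ((horizontal distance between stray and pair_a below 0.076 m or horizontal distance between stray and pair_b below 0.076 m) and angle between the x axis of stray and the x axis of tray, either way round below 0.12 rad and height (world z) of stray between 0.042 and 0.05 m and linear speed of stray below 0.01 m/s and distance of each of pair_a, pair_b from where it was at the start of the episode below 0.01 m and distance of each of jar, casserole, loaf, tin from where it was at the start of the episode below 0.015 m); the robot touches nothing.
It fails at once if the bottle was lifted more than 10 mm (height (world z) of stray above 0.056 m).
It fails at once if the fingers pushed or gripped the bottle low on its side (fingertips more than about 17 mm below its top) (contact force between the fingers and stray above 0.5 N and height (world z) of the grasp point below 0.082 m).
It fails at once if the bottle was not rolled gently (faster than 0.3 m/s) (linear speed of stray above 0.3 m/s).
It fails at once if the bottle was dragged without rolling (linear speed of stray above 0.06 m/s and angular speed of stray below 0.6 rad/s).
It fails at once if the pair was shoved along by more than 10 mm, or another thing moved by more than 15 mm (distance of any of pair_a, pair_b from where it was at the start of the episode above 0.01 m or distance of any of jar, casserole, loaf, tin from where it was at the start of the episode above 0.015 m).
It also fails if it takes over 51 s, if anything falls off the work surface, if the arm or the gripper's body presses on something with over 40 N, if the wrist force passes 120 N, or if a joint passes its speed limit or range.

ROBOT

A 6-joint arm with a two-finger parallel gripper is mounted at the origin on the work surface. World frame = base frame: x ahead of the robot, y to its left, z up, the work surface at z = 0. Lengths are in mm, angles in rad, forces in N, time in s.
With the tool pointing down it reaches from about 350 to 975 mm from the base axis. Payload 7.1 kg.
Tool frame: the origin (TCP) lies on the front face of the gripper's body, between the roots of the fingers; the fingertips stand 80 mm ahead of it and the grasp point (between the pads) lies 61 mm ahead of it (env.tips_ahead is the distance from the TCP to the fingertips, in mm); z points along the fingers, y is the direction in which the jaws open and shut (so a half turn about z gives the same grasp; the last joint's range is limited). The gripper opens to 88 mm and grips with 3 to 60 N. Pads are 20 mm wide; open, the fingers measure 115 mm over their backs; the gripper's body (75 mm by 178 mm) begins 61 mm behind the grasp point.
Start: joints at [-1.343, 0.423, 1.63, -0, 1.089, -0.019], TCP at [152.708, -606.041, 302.675] pointing down, gripper open.
Joint ranges: [-3, 3], [-0.9, 2.11], [0.09, 2.58], [-1.31, 4.45], [0.11, 2.69], [-2.54, 2.54]. Speed limits (rad/s): [2.39, 2.39, 3.01, 3.14, 3.14, 3.14].

INTERFACE

Orientations are given as a unit quaternion [x, y, z, w].
In Python, from station import env, set_gripper, viewer, workorder gives the robot as it stands. Calls block until the motion is done:
- env.reach(position, orientation): joint-space move of the TCP to a pose.
- env.move_l(position, rot=None, rate=150, f_stop=None): straight line of the TCP; rot=None keeps the orientation; rate is the mean speed in mm/s. With f_stop (N) it stops when the force on the tool has changed by that much, and returns True; else False.
- env.move_joints(angles): joint-space move.
- set_gripper(opening): finger opening in mm; the grip force is fixed at half the most; returns when the fingers have stopped.
- env.hold(seconds).
- env.ik(position, orientation): joint angles nearest the present ones, or None.
- env.read_state(): the state.
- viewer.camera(name): name is "scene" or "top" or "wrist"; returns the picture (480x640x3 uint8, blue, green, red); there is no depth.
- viewer.camera_params(name): a dict with "fx", "fy", "cx", "cy" (pixels), "pose" (4x4, takes a point from camera to world coordinates); the wrist camera has in their place "tool_from_camera" (4x4, takes a point from camera to tool coordinates, whose origin is the TCP and whose axes are the flange's). Camera axes: x right, y up, looking along -z (the intrinsics and any distortion apply to the point x, -y, -z); pixel columns grow to the right and rows downward; lengths in mm; the calibration is good to about 2 mm. The wrist camera is an equidistant fisheye: a pixel r from the principal point sees the ray r / f radians off the axis. A picture is of the moment at which its call begins: read the wrist's pose just before it. camera_params takes no time and is no camera call.
A pose or a line that the arm cannot do raises env.IKError and nothing moves.
- workorder.sign_off(): hands the job in, once; it reports no verdict.
The state is a dict: "time_s": time; "qpos": joint angles; "dq": joint speeds; "tau": joint torques, N m; "tool_pos": TCP position; "orientation": TCP orientation; "force": force on the tool from outside, world axes, zero at the start; "wrist_torque": the same for the moment, N m; "width": finger opening in mm.
Only numpy, scipy, OpenCV 4.12 (cv2) and the standard library are available. Lean on these libraries where they do the work, as an engineer would, in place of code of your own. Each camera call takes 0.05 s, during which the arm holds its last target.

## Working session

There is one attempt and no reset: what is moved stays moved. The work goes in short steps, each a Python script; the robot and the scene stay as the last script left them, time stands still between calls to the robot, and variables do not carry over. Pictures are saved under pics/ and viewed, and the job is handed in when it is done.

```bash
ls; mkdir -p pics; python3 - <<'E'
from station import env, set_gripper, viewer, workorder
import cv2,numpy as np
for n in ["top","scene"]:
    cv2.imwrite(f"pics/{n}0.png",viewer.camera(n))
    p=viewer.camera_params(n); print(n,{k:(np.round(v,4).tolist() if k=='pose' else v) for k,v in p.items()})
s=env.read_state(); print(s)
E
```

```text
pics
top {'fx': 462.37782698352635, 'fy': 462.37782698352635, 'cx': 325.65894907060937, 'cy': 228.05859461690878, 'pose': [[0.0112, 0.9972, -0.0735, 433.245], [-0.9999, 0.0115, 0.0026, 3.0174], [0.0034, 0.0735, 0.9973, 1213.7167], [0.0, 0.0, 0.0, 1.0]]}
scene {'fx': 624.0418384214072, 'fy': 624.0418384214072, 'cx': 318.41896508052776, 'cy': 237.6487131073346, 'pose': [[0.862, -0.424, 0.2779, 956.8188], [0.5069, 0.7116, -0.4865, -745.5256], [0.0085, 0.5602, 0.8283, 1373.5846], [0.0, 0.0, 0.0, 1.0]]}
{'time_s': 0.1, 'qpos': array([-1.34297917e+00,  4.23732809e-01,  1.63056498e+00, -5.91311079e-06,
        1.08858207e+00, -1.89677119e-02]), 'dq': array([-7.16978449e-04,  6.81270203e-05, -6.41437923e-04, -2.20243214e-03,
        2.50420968e-04,  1.31603409e-03]), 'tau': array([ 9.93814101e-04, -5.45616138e+01, -2.74323589e+01,  6.45808037e-02,
        1.88131223e-02, -2.35721041e-05]), 'tool_pos': array([ 152.6403809 , -605.69686656,  302.01818866]), 'orientation': array([ 9.92396434e-01,  1.23080886e-01, -6.96900112e-05, -6.39821793e-04]), 'force': array([-0.193371  , -0.37468877, -0.40283511]), 'wrist_torque': array([ 0.01915314,  0.01161985, -0.01053946]), 'width': 88.03964325652417}
```

View pics/top0.png

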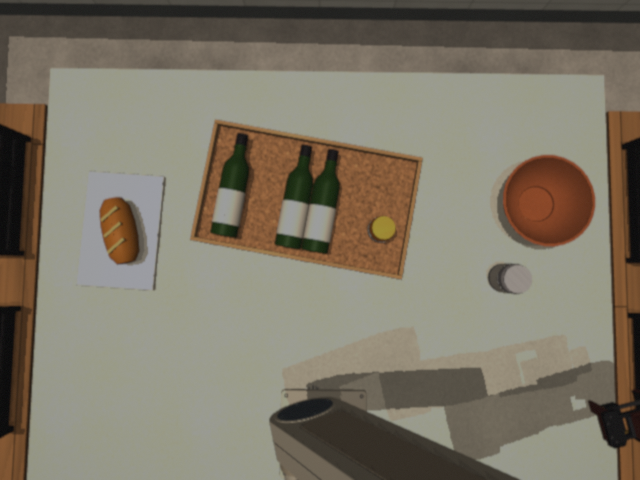

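View pics/scene0.png

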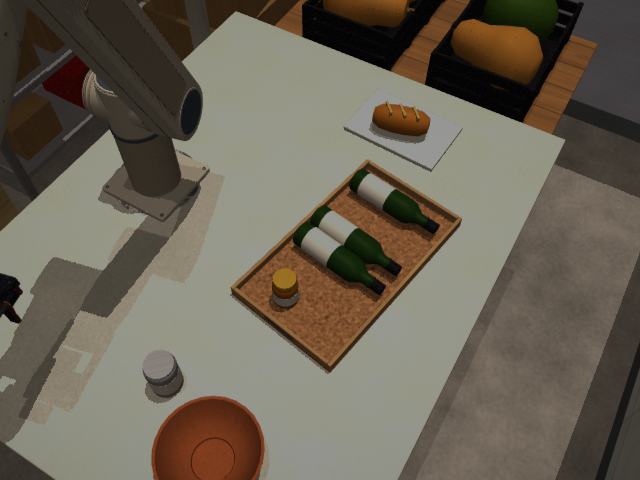

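```bash
cat > h.py <<'E'
import cv2,numpy as np
def ray(p,uv):
    uv=np.atleast_2d(np.asarray(uv,float))
    d=np.stack([(uv[:,0]-p['cx'])/p['fx'],-(uv[:,1]-p['cy'])/p['fy'],-np.ones(len(uv))],1)
    T=np.asarray(p['pose']); return T[:3,3],d@T[:3,:3].T
def onz(p,uv,z):
    o,d=ray(p,uv); return o+d*((z-o[2])/d[:,2])[:,None]
E
python3 - <<'E'
import cv2,numpy as np
im=cv2.imread('pics/top0.png')
c=im[110:290,180:440]; cv2.imwrite('pics/c0.png',cv2.resize(c,None,fx=3,fy=3,interpolation=cv2.INTER_NEAREST))
for r in (165,180,205,215): print(r,[tuple(int(v) for v in im[r,k]) for k in range(206,346,2)])
E
```

```text
165 [(78, 114, 151), (55, 89, 121), (29, 43, 60), (43, 69, 101), (56, 91, 134), (56, 90, 133), (57, 91, 136), (52, 84, 124), (47, 75, 108), (25, 48, 52), (20, 43, 28), (19, 45, 28), (25, 49, 32), (22, 50, 32), (27, 53, 37), (25, 52, 35), (23, 46, 30), (20, 43, 28), (19, 40, 27), (17, 35, 23), (17, 30, 22), (25, 38, 51), (37, 59, 86), (57, 90, 133), (58, 92, 136), (58, 91, 136), (57, 90, 133), (60, 96, 143), (57, 91, 134), (57, 91, 136), (60, 94, 139), (63, 99, 147), (58, 94, 138), (59, 92, 136), (60, 95, 141), (60, 95, 140), (57, 89, 132), (58, 93, 137), (53, 84, 124), (51, 80, 118), (54, 86, 129), (58, 92, 137), (59, 93, 137), (55, 87, 129), (56, 90, 132), (48, 78, 113), (22, 45, 39), (18, 45, 28), (19, 47, 28), (21, 46, 27), (18, 40, 24), (19, 36, 39), (36, 55, 80), (47, 74, 110), (56, 89, 132), (55, 87, 130), (53, 85, 127), (57, 90, 133), (63, 99, 147), (45, 72, 104), (19, 43, 32), (19, 47, 29), (22, 50, 31), (17, 44, 26), (14, 36, 22), (23, 38, 49), (41, 63, 92), (52, 84, 125), (58, 93, 138), (59, 94, 140)]
180 [(39, 59, 79), (33, 53, 76), (55, 85, 125), (55, 87, 129), (57, 90, 1
[... 2469 characters left out ...]
141), (63, 102, 150), (62, 100, 148), (56, 89, 133), (56, 91, 134), (56, 89, 133), (56, 89, 131), (58, 92, 136), (56, 88, 130), (55, 86, 128), (63, 97, 141), (103, 121, 139), (130, 149, 154), (143, 156, 155), (152, 157, 156), (154, 157, 156), (156, 157, 156), (155, 157, 155), (151, 157, 156), (147, 157, 156), (138, 156, 156), (128, 148, 155), (116, 133, 143), (99, 114, 123), (76, 87, 95), (103, 118, 128), (128, 146, 153), (142, 156, 155), (150, 157, 156), (154, 157, 155), (155, 157, 155), (156, 157, 156), (153, 158, 157), (148, 156, 155), (141, 157, 156), (131, 150, 155), (117, 135, 146), (101, 115, 125), (69, 81, 92), (41, 62, 90), (54, 86, 126), (59, 94, 139), (59, 93, 138), (58, 92, 136)]
```

View pics/c0.png

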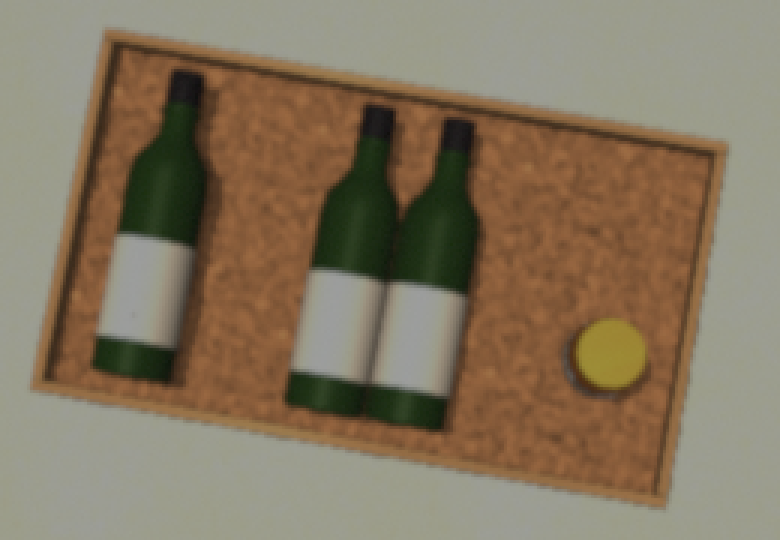

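```bash
cat >> h.py <<'E'
def bmask(im):
    f=cv2.GaussianBlur(im,(3,3),0).astype(float)
    m=((f[:,:,2]/(f[:,:,0]+1)<1.85)&(f[:,:,2]<175)).astype(np.uint8)
    return m
def runs(row):
    d=np.diff(np.r_[0,row,0].astype(int)); return list(zip(np.where(d==1)[0],np.where(d==-1)[0]))
def measure(im,p,r0=188,r1=232,c0=208,c1=375):
    m=bmask(im); m[:, :c0]=0; m[:,c1:]=0
    out=[]
    for r in range(r0,r1):
        rr=[x for x in runs(m[r]) if x[1]-x[0]>=15]
        out.append((r,rr))
    return m,out
E
python3 - <<'E'
from station import viewer
from h import *
im=cv2.imread('pics/top0.png'); p=viewer.camera_params('top')
m,o=measure(im,p)
for r,x in o[::4]: print(r,[(int(a),int(b)) for a,b in x])
cv2.imwrite('pics/m0.png',cv2.resize(m[110:290,180:440]*255,None,fx=3,fy=3))
# tray outer corners from crop picture
cr=np.array([[106,31],[727,146],[665,505],[33,388]])/3+[180,110]
q=onz(p,cr,36); print(q.round(1)); d=q[1]-q[0]; print('tray y dir',np.arctan2(d[0],-d[1]), np.linalg.norm(d),np.linalg.norm(q[3]-q[0]))
# stray: mid line
ms=[((a+b-1)/2,r,b-a) for r,x in o for a,b in x if 20<b-a<32+10 and a<245]
P=onz(p,[(u,v) for u,v,_ in ms],46); 
k=np.polyfit(P[:,0],P[:,1],1); print('stray y=',k,'w px',np.mean([w for *_,w in ms]))
A=[(x[-1]) if len(x)<=2 else (x[1][0],x[2][1]) for r,x in o]; rr=[r for r,_ in o]
L=onz(p,[(a-.5,r) for (a,b),r in zip(A,rr)],46);R=onz(p,[(b-.5,r) for (a,b),r in zip(A,rr)],46)
kl=np.polyfit(L[:,0],L[:,1],1);kr=np.polyfit(R[:,0],R[:,1],1);print('pair L',kl,'R',kr)
M=(L+R)/2; km=np.polyfit(M[:,0],M[:,1],1);print('mid',km)
for x in (520,580,640): print(x,np.polyval(k,x),np.polyval(kl,x),np.polyval(km,x),np.polyval(kr,x))
print('ends', onz(p,[(241.5,134),(225,236)],46).round(1))
E
```

```text
188 [(218, 246), (286, 339)]
192 [(217, 246), (286, 338)]
196 [(216, 246), (285, 338)]
200 [(215, 246), (282, 337)]
204 [(214, 244), (281, 336)]
208 [(214, 244), (280, 336)]
212 [(213, 243), (280, 337)]
216 [(212, 242), (279, 336)]
220 [(211, 241), (278, 335)]
224 [(213, 241), (277, 334)]
228 [(212, 238), (276, 334)]
[[ 797.2  289.5   36. ]
 [ 702.8 -247.9   36. ]
 [ 394.5 -194.2   36. ]
 [ 487.4  342.6   36. ]]
tray y dir -0.1740141549875963 545.6454388184072 314.3897516442273
stray y= [-1.38875437e-01  3.26772220e+02] w px 29.25
pair L [-2.30846602e-01  2.46561943e+02] R [-0.11273115 39.23796065]
mid [ -0.17180501 142.95737024]
520 254.55699275997847 126.52171004338528 53.61876720632122 -19.38223762010336
580 246.22446656144777 112.6709139294818 43.31046685685594 -26.146106651032028
640 237.89194036291704 98.82011781557833 33.002166507390655 -32.90997568196069
ends [[759.2 218.9  46. ]
 [496.3 254.1  46. ]]
```

View pics/m0.png

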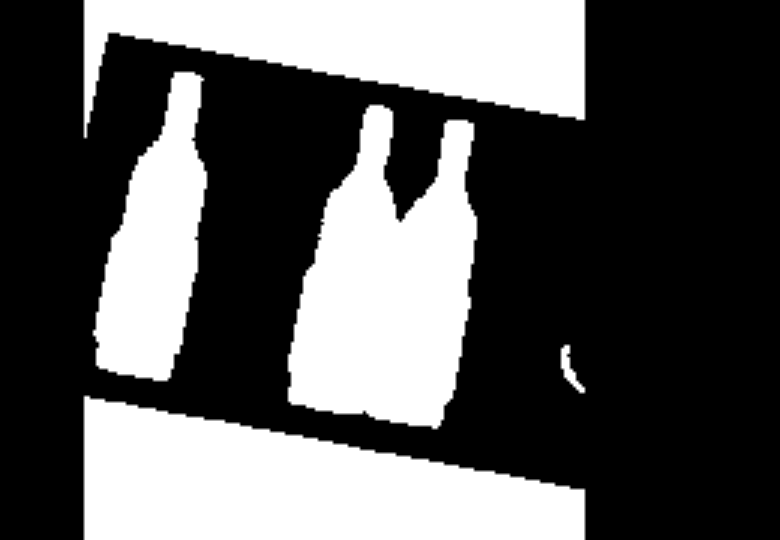

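```bash
cat >> h.py <<'E'
PSI=-0.138
Q=[np.cos(PSI/2),np.sin(PSI/2),0,0]
ROLL=np.array([np.sin(PSI),-np.cos(PSI),0.])
E
python3 - <<'E'
from station import env,set_gripper,viewer
from h import *
set_gripper(0); print(env.read_state()['width'],env.tips_ahead)
env.reach([580.5,245,250],Q)
s=env.read_state(); print(s['time_s'],s['tool_pos'],s['orientation'],s['qpos'],s['force'])
cv2.imwrite('pics/w1.png',viewer.camera('wrist'))
p=viewer.camera_params('wrist'); print({k:np.round(v,4).tolist() for k,v in p.items()})
E
```

```text
0.3937837111031324 80.0
4.775 [580.77972375 244.36262133 250.04528557] [ 9.97590399e-01 -6.93786213e-02  5.25252009e-05  2.42576981e-05] [ 3.79410054e-01  4.91234562e-01  1.65588365e+00 -1.06500957e-04
  9.94400852e-01  2.08913322e+00] [0.02994329 0.10177446 0.28489405]
{'fx': 371.6483, 'fy': 371.6483, 'cx': 315.8749, 'cy': 232.8328, 'tool_from_camera': [[0.0003, 0.9554, 0.2954, 81.0018], [1.0, -0.0002, -0.0005, -1.0325], [-0.0004, 0.2954, -0.9554, -82.5314], [0.0, 0.0, 0.0, 1.0]]}
```

View pics/w1.png

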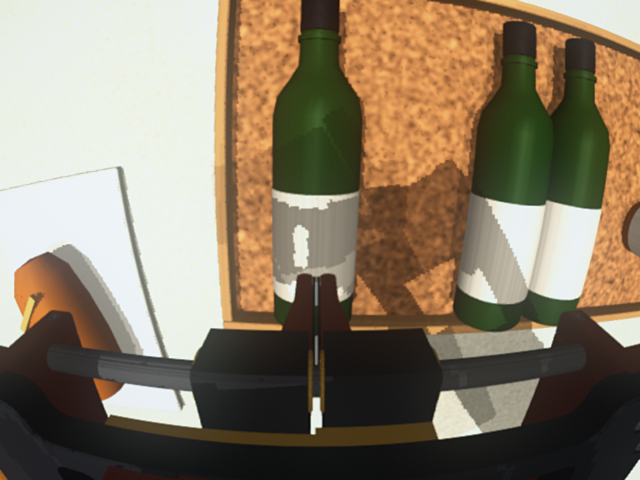

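```bash
cat >> h.py <<'E'
from scipy.spatial.transform import Rotation as Rn
def wray(p,s,uv):
    uv=np.atleast_2d(np.asarray(uv,float)); x=(uv[:,0]-p['cx'])/p['fx']; y=(uv[:,1]-p['cy'])/p['fy']
    r=np.hypot(x,y); k=np.sin(r)/np.maximum(r,1e-9)
    d=np.stack([x*k,-y*k,-np.cos(r)],1)
    T=np.asarray(p['tool_from_camera']); R=Rn.from_quat(s['orientation']).as_matrix()
    return R@T[:3,3]+s['tool_pos'], d@T[:3,:3].T@R.T
def axis(o,dL,dR,z=46.):
    def pl(d):
        n=np.linalg.svd(d)[2][2]; return n
    n1,n2=pl(dL),pl(dR)
    m=(dL.mean(0)+dR.mean(0))
    if n1@dR.mean(0)<0:n1=-n1
    if n2@dL.mean(0)<0:n2=-n2
    nb=n1-n2; nb/=np.linalg.norm(nb)  # bisecting plane normal
    # intersect plane nb.(X-o)=0 with z: line
    dirn=np.cross(nb,[0,0,1.]); dirn/=np.linalg.norm(dirn); dirn*=np.sign(dirn[0])
    y=lambda x: o[1]-(nb[0]*(x-o[0])+nb[2]*(z-o[2]))/nb[1]
    half=np.arccos(np.clip(-n1@n2,-1,1))/2
    return y,dirn,half
E
python3 - <<'E'
from h import *
im=cv2.imread('pics/w1.png'); f=cv2.GaussianBlur(im,(3,3),0).astype(float)
m=(f[:,:,2]/(f[:,:,0]+1)<1.65)
for r in range(110,300,10): print(r,[(int(a),int(b)) for a,b in runs(m[r]) if b-a>12])
E
```

```text
110 [(0, 215)]
120 [(0, 215), (308, 323)]
130 [(0, 215), (307, 321), (516, 537)]
140 [(0, 215), (308, 323), (513, 543)]
150 [(0, 215), (306, 326), (508, 594)]
160 [(0, 215), (303, 328), (495, 594)]
170 [(0, 216), (291, 339), (485, 597)]
180 [(0, 216), (283, 350), (478, 604)]
190 [(0, 216), (272, 359), (473, 603)]
200 [(0, 216), (272, 359), (469, 602)]
210 [(0, 217), (272, 359), (468, 602)]
220 [(0, 217), (273, 359), (466, 600)]
230 [(0, 218), (272, 358), (465, 598)]
240 [(0, 218), (273, 357), (463, 596)]
250 [(0, 219), (273, 357), (462, 594)]
260 [(0, 31), (43, 219), (273, 356), (460, 591)]
270 [(0, 17), (54, 220), (273, 355), (459, 589)]
280 [(0, 15), (64, 221), (273, 298), (335, 355), (457, 586)]
290 [(0, 15), (73, 221), (274, 297), (336, 354), (457, 583)]
```

```bash
cat >> h.py <<'E'
def ax1(o,d,side,x0,z=46.,R=34.):
    """axis line from one tangent plane; side=+1 if the bottle lies toward -y of the edge; returns y at x0 & slope"""
    n=np.linalg.svd(d)[2][2]
    if n[1]>0:n=-n
    n=n*side; c=R
    y=o[1]+(c-n[0]*(x0-o[0])-n[2]*(z-o[2]))/n[1]
    return y,-n[0]/n[1]
def wmeas(im,p,s,rows,sel,xs):
    f=cv2.GaussianBlur(im,(3,3),0).astype(float); m=(f[:,:,2]/(f[:,:,0]+1)<1.65)
    for name,side,c0,c1 in sel:
        uv=[]
        for r in rows:
            for a,b in runs(m[r]):
                if b-a<12: continue
                e=(a if side>0 else b)-.5
                if c0<e<c1: uv.append((e,r))
        o,d=wray(p,s,uv); print(name,len(uv),[ [round(float(v),3) for v in ax1(o,d,side,x)] for x in xs])
E
python3 - <<'E'
from station import env,viewer
from h import *
s=env.read_state();p=viewer.camera_params('wrist')
im=cv2.imread('pics/w1.png')
wmeas(im,p,s,range(192,276,3),[('strayL',1,265,280),('strayR',-1,350,364),('aL',1,450,475),('bR',-1,585,606)],(560,580))
o,d=wray(p,s,[(318,192),(313,322),(500,205),(494,328)]); 
for z in (80,46,20): print(z,(o+d*((z-o[2])/d[:,2])[:,None]).round(1).tolist())
E
```

```text
strayL 28 [[249.779, -0.158], [246.611, -0.158]]
strayR 28 [[249.274, -0.165], [245.977, -0.165]]
aL 28 [[82.445, -0.175], [78.938, -0.175]]
bR 28 [[11.275, -0.13], [8.669, -0.13]]
80 [[612.8, 239.3, 80.0], [511.6, 257.2, 80.0], [586.4, 103.5, 80.0], [476.9, 103.8, 80.0]]
46 [[606.3, 240.0, 46.0], [491.5, 260.3, 46.0], [576.3, 85.9, 46.0], [452.1, 86.2, 46.0]]
20 [[601.4, 240.5, 20.0], [476.1, 262.7, 20.0], [568.6, 72.4, 20.0], [433.1, 72.8, 20.0]]
```

```bash
cat >> h.py <<'E'
PSI=-0.155
Q=[np.cos(PSI/2),np.sin(PSI/2),0,0]
ROLL=np.array([np.sin(PSI),-np.cos(PSI),0.])
def stroke(env,c,d,back,fs=4,rate=45,up=8):
    """c: axis xy, d: axis travel, back: start offset of plate centre behind axis"""
    c=np.array([c[0],c[1],0.])
    st=c-back*ROLL
    env.move_l((st+[0,0,160+up]).tolist(),rot=Q,rate=120)
    f0=env.read_state()['force']
    hit=env.move_l((st+[0,0,156]).tolist(),rot=Q,rate=12,f_stop=fs)
    s=env.read_state(); print('hit',hit,s['tool_pos'].round(2),(s['force']-f0).round(2),s['time_s'])
    z=s['tool_pos'][2]
    if not hit: return False
    env.move_l((st+2*d*ROLL+[0,0,z-.3]).tolist(),rot=Q,rate=rate)
    s=env.read_state(); print('end',s['tool_pos'].round(2),(s['force']-f0).round(2),s['time_s'])
    e=st+2*d*ROLL
    env.hold(0.2)
    env.move_l((e+[0,0,160+up]).tolist(),rot=Q,rate=40)
    print('t',env.read_state()['time_s'])
    return True
E
python3 - <<'E'
from station import env,viewer
from h import *
env.move_l([581,246.2,185],rot=Q,rate=120)
stroke(env,(581,246.2),16,8)
env.move_l([581+ROLL[0]*16,246.2+ROLL[1]*16,250],rot=Q,rate=150)
s=env.read_state(); im=viewer.camera('wrist'); cv2.imwrite('pics/w2.png',im); cv2.imwrite('pics/t2.png',viewer.camera('top'))
p=viewer.camera_params('wrist'); print(s['time_s'],s['tool_pos'])
f=cv2.GaussianBlur(im,(3,3),0).astype(float); m=(f[:,:,2]/(f[:,:,0]+1)<1.65)
for r in range(192,276,12): print(r,[(int(a),int(b)) for a,b in runs(m[r]) if b-a>12])
wmeas(im,p,s,range(192,276,3),[('strayL',1,265,280),('strayR',-1,350,364),('aL',1,420,475),('bR',-1,545,606)],(560,580))
E
```

```text
hit True [582.32 254.25 159.7 ] [0.35 0.6  5.02] 6.5333
end [577.4  222.64 159.83] [-0.76  0.51  7.29] 7.3917
t 7.9583
8.6583 [578.04869485 230.18412326 249.3720977 ]
192 [(0, 199), (273, 361), (455, 592)]
204 [(0, 200), (274, 361), (454, 592)]
216 [(0, 201), (274, 360), (452, 590), (624, 640)]
228 [(0, 202), (274, 360), (451, 588), (622, 640)]
240 [(0, 202), (274, 359), (449, 585), (623, 640)]
252 [(0, 203), (275, 359), (447, 583)]
264 [(0, 21), (34, 204), (275, 358), (446, 580)]
strayL 28 [[233.755, -0.166], [230.435, -0.166]]
strayR 28 [[233.207, -0.16], [229.999, -0.16]]
aL 28 [[82.324, -0.179], [78.738, -0.179]]
bR 28 [[11.144, -0.147], [8.195, -0.147]]
```

View pics/w2.png

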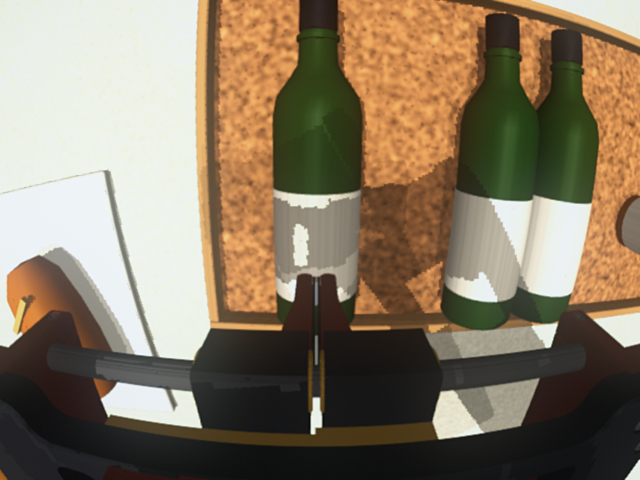

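The first stroke rolled the bottle 16 mm, from y=246.3 to 230.2 at x=580. Its heading is unchanged and the pair, at about px (450–590), hasn't moved. I'll continue.

```bash
python3 - <<'E'
from station import env,viewer
from h import *
c=np.array([578.5,230.4])
for i in range(3):
    if not stroke(env,c,19.5,9.75): break
    c=c+19.5*ROLL[:2]
print(c)
env.move_l([c[0],c[1],250],rot=Q,rate=150)
s=env.read_state(); im=viewer.camera('wrist'); cv2.imwrite('pics/w3.png',im)
p=viewer.camera_params('wrist'); print(s['time_s'],s['tool_pos'])
f=cv2.GaussianBlur(im,(3,3),0).astype(float); m=(f[:,:,2]/(f[:,:,0]+1)<1.65)
for r in range(192,276,12): print(r,[(int(a),int(b)) for a,b in runs(m[r]) if b-a>12])
wmeas(im,p,s,range(192,276,3),[('strayL',1,265,280),('strayR',-1,350,368),('aL',1,370,410),('bR',-1,480,560)],(560,580))
E
```

```text
hit True [580.11 240.2  159.51] [0.06 1.58 6.23] 10.3167
end [574.04 201.49 159.66] [-1.03  0.74  6.07] 11.3333
t 11.9
hit True [577.04 220.78 159.51] [-0.73  0.16  4.72] 12.925
end [570.97 182.08 159.61] [-0.97 -0.16  6.44] 13.9333
t 14.5
hit True [574.06 201.55 159.54] [0.56 0.9  4.62] 15.525
end [567.97 162.8  159.62] [-1.14 -0.33  6.62] 16.5333
t 17.1
[569.46876419 172.60132545]
17.8 [568.96412168 172.41605329 249.31738408]
192 [(0, 138), (273, 362), (388, 542)]
204 [(0, 139), (274, 361), (387, 543), (595, 629)]
216 [(0, 140), (274, 361), (386, 541), (590, 616)]
228 [(0, 142), (274, 360), (386, 539), (587, 611)]
240 [(0, 143), (275, 359), (385, 537), (589, 610)]
252 [(0, 145), (275, 359), (383, 534)]
264 [(4, 146), (276, 359), (383, 532)]
strayL 28 [[174.175, -0.16], [170.983, -0.16]]
strayR 28 [[173.537, -0.161], [170.31, -0.161]]
aL 28 [[82.471, -0.176], [78.942, -0.176]]
bR 28 [[11.379, -0.155], [8.274, -0.155]]
```

View pics/w3.png

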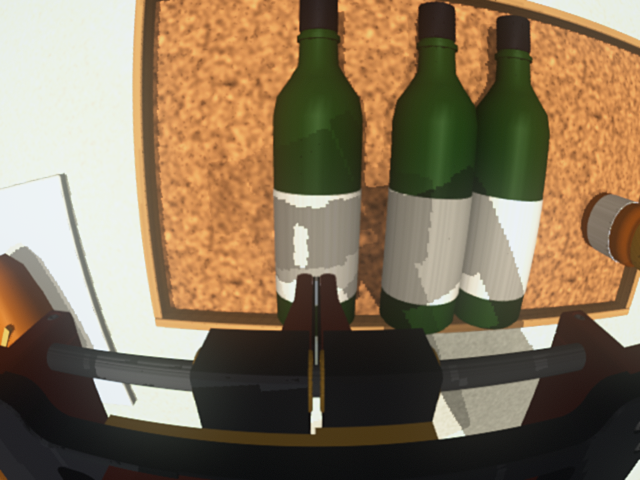

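```bash
python3 - <<'E'
from station import env,viewer
from h import *
c=np.array([569.47,172.4])
stroke(env,c,18.3,9.15)
c=c+18.3*ROLL[:2]
env.move_l([c[0],c[1],250],rot=Q,rate=150)
s=env.read_state(); im=viewer.camera('wrist'); cv2.imwrite('pics/w4.png',im)
p=viewer.camera_params('wrist'); print(s['time_s'],s['tool_pos'])
f=cv2.GaussianBlur(im,(3,3),0).astype(float); m=(f[:,:,2]/(f[:,:,0]+1)<1.65)
for r in range(192,276,12): print(r,[(int(a),int(b)) for a,b in runs(m[r]) if b-a>12])
wmeas(im,p,s,range(192,276,3),[('strayL',1,265,280),('bR',-1,480,560)],(560,580))
env.move_l([c[0]-80,c[1]-300,330],rot=Q,rate=250)
cv2.imwrite('pics/t4.png',cv2.resize(viewer.camera('top')[110:290,180:440],None,fx=3,fy=3,interpolation=cv2.INTER_CUBIC))
print(env.read_state()['time_s'])
E
```

```text
hit True [570.96 181.56 159.61] [-0.94  0.79  3.99] 19.3917
end [565.27 145.12 159.69] [-1.36 -0.13  6.59] 20.35
t 20.9167
21.6167 [566.12930344 154.17993762 249.32309465]
192 [(0, 120), (273, 362), (365, 524)]
204 [(0, 122), (274, 361), (364, 525), (583, 616)]
216 [(0, 123), (274, 361), (364, 523), (577, 604)]
228 [(0, 124), (275, 360), (364, 521), (575, 599)]
240 [(0, 126), (275, 360), (363, 519), (576, 597)]
252 [(0, 128), (275, 359), (362, 517)]
264 [(0, 130), (275, 359), (361, 515)]
strayL 28 [[155.469, -0.162], [152.222, -0.162]]
bR 28 [[11.758, -0.15], [8.754, -0.15]]
23.15
```

View pics/w4.png

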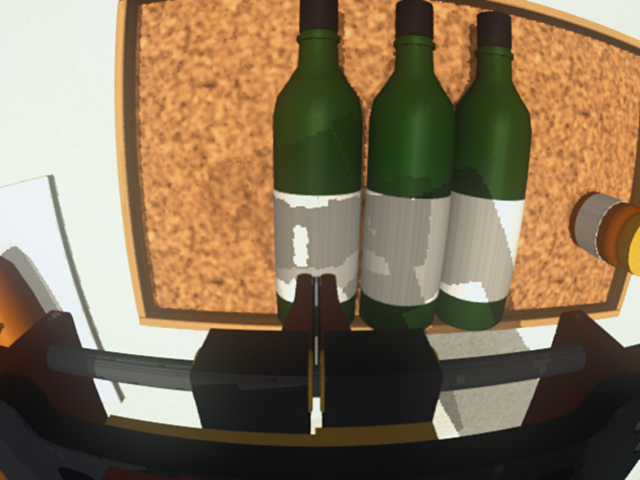

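View pics/t4.png

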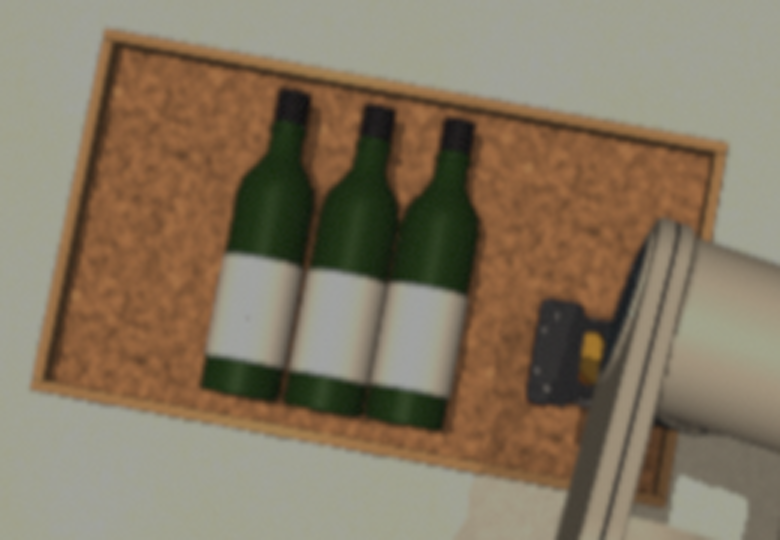

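The stray now lies beside the pair. In the wrist view the gap is about 3 px (columns 361–364), which is roughly 2–3 mm. In the top view the caps at (293,90), (378,106) and (459,120) line up, the pair hasn't moved, and the arm is clear of everything.

```bash
python3 - <<'E'
from station import env,workorder
print(env.read_state()['force'].round(2)); workorder.sign_off(); print(env.read_state()['time_s'])
E
```

```text
[-0.28  0.59 -0.04]
the job is handed in; nothing more can be done
the job is handed in; nothing more can be done
```

I rolled the stray bottle about 93 mm across the mat to lie alongside the pair, then handed the job in at about 23 s. It took five strokes with closed fingertips pressing on its top (about 4–7 N, TCP at 159.6 mm, so the grasp point was near 99 mm). The sign-off gave no verdict.

**Position:** The last wrist picture puts the stray's axis about 72 mm from its neighbour's, a gap of roughly 2–3 mm. It is within about 0.015 rad of the pair. The wrist measurement read the pair's own 69 mm spacing about 1 mm wide.

**Everything else:** The pair stayed within about 0.5 mm. The arm ended clear of everything, with no contact force. I didn't re-measure the jar, casserole, loaf or tin, but the arm never came near them at a low height.

**Disagreements:** The first heading estimates for the stray differed slightly, −0.14 rad from the top view and −0.16 rad from the wrist. The offset between the bottles along their length also came out differently, from about −9 to +5 mm. In the final top view the offset looks close to zero, so it should not matter.

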